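# Show the apprentice the next cut

## Task

Call the apprentice by pressing the yellow push button fully down and letting it come up again. Then point with the fingertips at the middle of the handle of the orange gouge, hovering a couple of centimetres above it for two seconds, rise, and point in the same way at the dark knot on top of the pale wood block for two seconds, finishing while still pointing there. Touch none of the other things, do not lift or shift them, and do not bring the fingers low over the other gouges or the red cross.

Things in the scene. Friction and masses are not known exactly. Their poses are not given: they have to be found in the camera images.
- call (a joint): travel of the yellow push button, in m: 0 up, 0.006 fully down; it springs back by itself; fully down takes 5 N
- call_top (a point): centre of the top face of the yellow button (32 mm across, in a grey 48 mm housing, screwed to a fixed dark wooden block 55 x 55 x 40 mm on the table; the button top stands 58 mm above the table); it is pressed straight down
- gouge_orange: carving gouge with a round orange handle lying level on the tray: handle 118 mm long, 28 mm across, then a brass collar and a thin steel blade reaching 180 mm from the origin. Origin: under the middle of the handle, on the tray (handle top is 28 mm above it); x runs along the tool towards the blade tip, z up.
- gouge_blue: carving gouge with a round blue handle lying level on the tray: handle 118 mm long, 28 mm across, then a brass collar and a thin steel blade reaching 180 mm from the origin. Origin: under the middle of the handle, on the tray (handle top is 28 mm above it); x runs along the tool towards the blade tip, z up.
- gouge_green: carving gouge with a round green handle lying level on the tray: handle 118 mm long, 28 mm across, then a brass collar and a thin steel blade reaching 180 mm from the origin. Origin: under the middle of the handle, on the tray (handle top is 28 mm above it); x runs along the tool towards the blade tip, z up.
- gouge_black: carving gouge with a round black handle lying level on the tray: handle 118 mm long, 28 mm across, then a brass collar and a thin steel blade reaching 180 mm from the origin. Origin: under the middle of the handle, on the tray (handle top is 28 mm above it); x runs along the tool towards the blade tip, z up.
- tray: fixed flat plywood board 300 x 320 x 8 mm on the table, carrying the four gouges side by side 75 mm apart, in any order; origin under its centre
- blank: fixed pale wood block to be carved, 110 (x) x 240 (y) x 70 mm high, between two low dark stops at its ends; origin under its centre
- knot: dark brown round knot, 34 mm across, flat in the top face of the block, near one end of it; origin at its centre, level with the top face, z up
- cross: red crayon cross, 34 mm, flat on the top face of the block, 120 mm from the knot near the other end; origin at its centre; not to be pointed at
- mallet: loose round wooden carver's mallet lying on the table, head 120 mm long and 84 mm across, handle 130 mm; origin under the head; bystander
- clamp: loose red and steel bar clamp lying flat, 320 x 110 mm, 32 mm high; bystander
- brush: loose dusting brush lying on the table; bystander
- jar: loose amber jar with black cap, 64 mm across, 75 mm high; origin under it; bystander
- offcut: loose pale wood offcut 100 x 60 x 45 mm; origin under it; bystander
Things that resemble listed ones, but are neither listed nor needed, are in the scene too. What is shaped like the part that bears call but pink is not meant.

How it is judged:
On the way, in this order (a step that is already met when the one before it is completed fails the run):
1. the yellow button is pressed down (value of joint call above 0.0045 m), for 0.05 s.
2. button up again, the tool point dwells over the middle of the orange handle (within 22 mm sideways, 35 to 100 mm above the tray) (value of joint call below 0.002 m and horizontal distance between the grasp point and gouge_orange below 0.022 m and z of the grasp point in the frame of gouge_orange between 0.035 and 0.1 m), for 1.5 s.
3. the tool point dwells just above the dark knot (value of joint call below 0.002 m and horizontal distance between the grasp point and knot below 0.022 m and z of the grasp point in the frame of knot between 0.01 and 0.075 m), for 1.5 s.
At the end, for the whole second after the job is handed in: the button is up again (under 2 mm), the tool point (TCP) still stands over the knot (within 22 mm sideways, 10 to 75 mm above the block), and no gouge or other loose thing has moved more than 10 mm (all of step 3 and distance of each of gouge_orange, gouge_blue, gouge_green, gouge_black, mallet, clamp, brush, jar, offcut from where it was at the start of the episode below 0.01 m); the robot touches nothing.
It fails at once if a gouge or another loose thing is shifted, lifted or carried (more than 10 mm) (distance of any of gouge_orange, gouge_blue, gouge_green, gouge_black, mallet, clamp, brush, jar, offcut from where it was at the start of the episode above 0.01 m).
It fails at once if the robot touches a gouge, the tray, the block or a bystander (over 0.5 N) (contact force between any of the fingers, the arm and gouge_orange above 0.5 N or contact force between any of the fingers, the arm and gouge_blue above 0.5 N or contact force between any of the fingers, the arm and gouge_green above 0.5 N or contact force between any of the fingers, the arm and gouge_black above 0.5 N or contact force between any of the fingers, the arm and tray above 0.5 N or contact force between any of the fingers, the arm and blank above 0.5 N or contact force between any of the fingers, the arm and mallet above 0.5 N or contact force between any of the fingers, the arm and clamp above 0.5 N or contact force between any of the fingers, the arm and brush above 0.5 N or contact force between any of the fingers, the arm and jar above 0.5 N or contact force between any of the fingers, the arm and offcut above 0.5 N).
It fails at once if the tool point comes low over another gouge (within 22 mm of its handle's middle, under 75 mm above the tray) ((horizontal distance between the grasp point and gouge_blue below 0.022 m and z of the grasp point in the frame of gouge_blue between -0.05 and 0.075 m) or (horizontal distance between the grasp point and gouge_green below 0.022 m and z of the grasp point in the frame of gouge_green between -0.05 and 0.075 m) or (horizontal distance between the grasp point and gouge_black below 0.022 m and z of the grasp point in the frame of gouge_black between -0.05 and 0.075 m)).
It fails at once if the tool point comes low over the red cross (within 22 mm, under 48 mm above the block) (horizontal distance between the grasp point and cross below 0.022 m and z of the grasp point in the frame of cross between -0.05 and 0.048 m).
It also fails if it takes over 54 s, if anything falls off the work surface, if the arm or the gripper's body presses on something with over 40 N, if the wrist force passes 120 N, or if a joint passes its speed limit or range.

## Robot

A 7-joint arm with a two-finger parallel gripper is mounted at the origin on the work surface. World frame = base frame: x ahead of the robot, y to its left, z up, the work surface at z = 0. Lengths are in m, angles in rad, forces in N, time in s.
With the tool pointing down it reaches from about 0.35 to 0.9 m from the base axis. Payload 8.1 kg.
Tool frame: the origin (TCP) lies between the finger pads, 19 mm behind the fingertips; this is the grasp point; z points along the fingers, y is the line along which they close (so a half turn about z gives the same grasp; the last joint's range is limited). The gripper opens to 92 mm and grips with 3 to 60 N. Pads are 19 mm wide; open, the fingers measure 130 mm over their backs; the gripper's body (75 mm by 190 mm) begins 47 mm behind the grasp point.
Start: joints at [-1.384, 0.434, 0.025, 1.573, -0.012, 1.134, -0.075], TCP at [0.179, 0.599, 0.246] pointing down, gripper open.
Joint ranges: [-2.62, 2.62], [-0.44, 2.09], [-1.27, 1.32], [0.08, 2.57], [-1.32, 4.46], [0.12, 2], [-2.74, 2.74]. Speed limits (rad/s): [2.22, 2.22, 3.01, 3.01, 3.14, 3.14, 3.14].

## Interface

Orientations are given as a unit quaternion [w, x, y, z].
In Python, from workcell import readout, imaging, order gives the robot as it stands.
- The arm moves only by the shell command python3 -m creep 'ROWS' [FORCE]. ROWS is JSON, a list of rows, each a list of 5 numbers: the closure, from 0 (fully open) to 1 (shut), then the shift along the tool's x, y, z in m, then the turn about the tool's z in degrees. A call has 1 to 5 rows; each row is the pose to reach, as a shift and turn from the pose commanded when the call began, along the tool's axes at that moment; what a row does not reach only later rows make up. A row lasts 1/10 s, in which the tool goes at most 50 mm and 8.59 degrees, less where a joint would pass 70% of its speed; a pose out of reach is approached as far as the arm can. A call with a gripper value outside its range is refused whole. The fingers move at their own pace and stop on an object; FORCE is the grip in N (left out, the last holds). Time passes only in rows, so rows that repeat a pose let the fingers close. It gives the time, the measured TCP pose, the force, the opening and the grip force at its end, in the units of the state.
- readout.sense(): the state, without advancing time (a new reading comes with each control period).
- imaging.snapshot(name): name is "scene" or "top" or "wrist"; returns the picture (384x512x3 uint8, red, green, blue); there is no depth.
- imaging.calibration(name): a dict with "vfov" (degrees; the focal length in pixels is half the picture's height over the tangent of half this angle, whatever the lens; pixels are square), "cx", "cy" (the principal point, pixels), "distortion" ([k1, k2, p1, p2, k3] as OpenCV has them; the pictures are not rectified), "position" and "attitude" of the camera in the world. Camera axes: x right, y up, looking along -z (the intrinsics and any distortion apply to the point x, -y, -z); pixel columns grow to the right and rows downward; lengths in m; the calibration is good to about 2 mm. A picture is of the moment at which its call begins: read the wrist's pose just before it. calibration takes no time and is no camera call; for the wrist camera it gives the pose at the moment of the call.
- order.job_done(): hands the job in; it is judged then, once.
The state is a dict: "time": time; "joint_pos": joint angles; "joint_vel": joint speeds; "joint_efforts": joint torques, N m; "ee_pos": TCP position; "tcp_rot": TCP orientation; "contact_force": force on the tool from outside, world axes, zero at the start; "torque": the same for the moment, N m; "finger_gap": opening from 0.0 (shut) to 1.0 (fully open); "grip_force": force on a finger pad.
Only numpy, scipy, OpenCV 4.12 (cv2) and the standard library are available. Lean on these libraries where they do the work, as an engineer would, in place of code of your own. Each camera call takes 0.05 s, during which the arm holds its last target. There are 200 camera calls.

## Working session

There is one attempt and no reset: what is moved stays moved. The work goes in short steps, Python scripts to look and compute and a shell command to move; the robot and the scene stay as the last step left them, time stands still between calls to the robot, and variables do not carry over. Pictures are saved under pics/ and viewed, at most 10 in all, crops included, and the job is handed in when it is done.

```bash
mkdir -p pics; ls; python3 - <<'E'
from workcell import readout, imaging
import cv2
print(readout.sense())
for n in ("top","scene"):
    print(n,imaging.calibration(n)); cv2.imwrite(f"pics/{n}0.png",imaging.snapshot(n)[...,::-1])
E
```

```text
pics
{'time': 0.0, 'joint_pos': array([-1.3836271 ,  0.43520648,  0.02497303,  1.57411273, -0.01160036,
        1.13399507, -0.07511112]), 'joint_vel': array([ 0.00053624, -0.0012945 ,  0.00039146,  0.00114262,  0.00027907,
        0.00010212, -0.00073205]), 'joint_efforts': array([-1.17270943e-04, -6.67837214e+01,  9.84888487e-01, -3.14473271e+01,
       -6.05750293e-02,  4.27895319e-02,  1.90894953e-04]), 'ee_pos': array([0.17849492, 0.59845817, 0.24474915]), 'tcp_rot': array([-4.28815677e-05,  1.44418425e-01,  9.89516396e-01, -7.87149690e-04]), 'contact_force': array([-0.07447991, -0.02094755, -0.34217441]), 'torque': array([-0.00801416, -0.0409492 ,  0.00311371]), 'grip_force': 0.0, 'finger_gap': 1.0055278736693312}
top {'vfov': 49.04930098759841, 'cx': 254.15730245354342, 'cy': 192.0038020203112, 'distortion': array([-0.01833079,  0.        ,  0.        ,  0.        ,  0.        ]), 'position': array([ 0.34541253, -0.03991659,  1.4704343 ]), 'attitude': array([-0.70123897, -0.03091795,  0.03111126,  0.71157577])}
scene {'vfov': 53.37585761918045, 'cx': 250.6405450440385, 'cy': 198.2517315620322, 'distortion': array([-0.08184358,  0.        ,  0.        ,  0.        ,  0.        ]), 'position': array([0.87146492, 0.44935931, 1.04582471]), 'attitude': array([0.33836985, 0.10347737, 0.27008106, 0.89546329])}
```

View pics/top0.png

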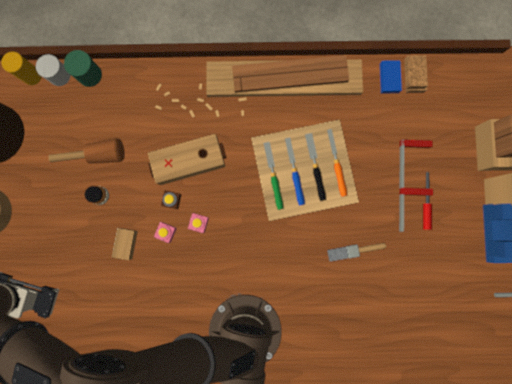

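View pics/scene0.png

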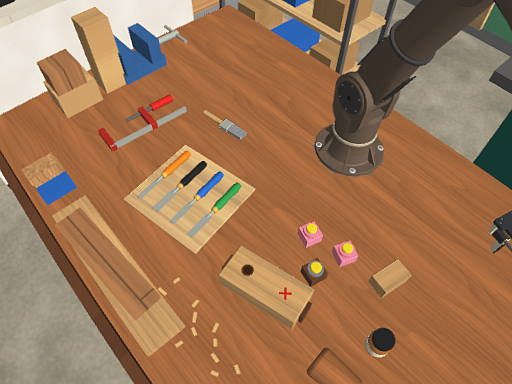

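The top view shows the grey-housed button at about (170,200), with pink decoys at (164,232) and (198,223). The orange handle is at (340,179), the knot at (203,153) and the cross at (168,163). The scene view has the same things at about (316,268), (176,162), (247,270) and (285,293).

```bash
cat > h.py <<'E'
import numpy as np, cv2
from scipy.spatial.transform import Rotation as R
def rot(q): return R.from_quat(np.roll(q,-1)).as_matrix()
def ray(cal,uv,shape=(384,512)):
    f=shape[0]/2/np.tan(np.radians(cal["vfov"])/2)
    K=np.array([[f,0,cal["cx"]],[0,f,cal["cy"]],[0,0,1]])
    x,y=cv2.undistortPoints(np.array([[uv]],float),K,np.array(cal["distortion"]))[0,0]
    d=rot(cal["attitude"])@[x,-y,-1]
    return np.array(cal["position"]),d/np.linalg.norm(d)
def plane(r,z): return r[0]+r[1]*(z-r[0][2])/r[1][2]
def cross2(a,b):
    s=np.linalg.lstsq(np.c_[a[1],-b[1]],b[0]-a[0],rcond=None)[0]
    p,q=a[0]+s[0]*a[1],b[0]+s[1]*b[1]
    return (p+q)/2,np.linalg.norm(p-q)
def blob(img,lo,hi,near,rad):
    """centroid of the mask component nearest to 'near' (HSV limits)"""
    m=cv2.inRange(cv2.cvtColor(img,cv2.COLOR_RGB2HSV),lo,hi)
    w=np.zeros_like(m); cv2.circle(w,near,rad,255,-1)
    n,_,st,c=cv2.connectedComponentsWithStats(m&w)
    i=1+np.argmax(st[1:,4]); return c[i],st[i]
E
python3 - <<'E'
from h import *
from workcell import imaging
T={"button":((22,150,120),(35,255,255),(170,200),12,(316,268),14),
"orange":((5,190,150),(16,255,255),(340,179),26,(176,162),26),
"blue":((100,150,60),(125,255,255),(298,188),22,(210,184),22),
"black":((0,0,0),(180,255,55),(320,183),20,(194,173),20),
"green":((45,120,40),(85,255,255),(277,192),22,(228,195),22),
"knot":((0,0,0),(180,255,80),(203,153),9,(247,270),10),
"cross":((0,150,80),(6,255,255),(168,163),10,(285,293),12)}
top,sc=[cv2.cvtColor(cv2.imread(f"pics/{n}0.png"),cv2.COLOR_BGR2RGB) for n in("top","scene")]
ct,cs=imaging.calibration("top"),imaging.calibration("scene")
H={"button":.058,"knot":.07,"cross":.07}
for k,(lo,hi,a,ra,b,rb) in T.items():
    u,su=blob(top,lo,hi,a,ra); v,sv=blob(sc,lo,hi,b,rb)
    p,g=cross2(ray(ct,u),ray(cs,v)); z=H.get(k,.022)
    print(k,u.round(1),su[2:],v.round(1),sv[2:],"xyz",p.round(4),"gap",g.round(4),"planes",plane(ray(ct,u),z)[:2].round(4),plane(ray(cs,v),z)[:2].round(4))
E
```

```text
button [168.8 198.8] [ 9  9 64] [315.6 267. ] [ 12  11 100] xyz [0.4502 0.2487 0.053 ] gap 0.0031 planes [0.4508 0.2464] [0.4513 0.2508]
orange [340.1 178.9] [ 13  34 211] [177.4 162. ] [ 26  25 169] xyz [ 0.512  -0.3376  0.0254] gap 0.0045 planes [ 0.5141 -0.3398] [ 0.5093 -0.3385]
blue [297.8 188.1] [ 11  32 166] [210. 184.] [ 26  25 211] xyz [ 0.4832 -0.1915  0.022 ] gap 0.0029 planes [ 0.4843 -0.1925] [ 0.4822 -0.1905]
black [319.2 183.6] [ 11  32 170] [193.4 172.8] [ 25  25 201] xyz [ 0.4971 -0.2655  0.0226] gap 0.0039 planes [ 0.4987 -0.2669] [ 0.4956 -0.2643]
green [276.6 192.6] [ 12  32 191] [227.5 195.6] [ 26  27 225] xyz [ 0.4687 -0.1179  0.021 ] gap 0.0026 planes [ 0.4696 -0.1188] [ 0.4682 -0.1164]
knot [202.3 153. ] [ 8  7 47] [247.3 269.6] [10 10 78] xyz [0.6026 0.1327 0.0684] gap 0.0027 planes [0.6032 0.1315] [0.6021 0.1342]
cross [168.2 162.8] [ 7  6 17] [285.3 292.8] [13 13 44] xyz [0.5706 0.2486 0.0672] gap 0.0039 planes [0.5714 0.2466] [0.5702 0.2506]
```

Checks hold: the knot–cross distance is 120 mm, the gouge spacing about 75 mm and the heights match within 5 mm. Next I work out the moves.

```bash
cat > to.py <<'E'
import sys; from h import *; from workcell import readout
s=readout.sense(); M=rot(s["tcp_rot"])
print("t",s["time"],"pos",s["ee_pos"].round(4),"F",s["contact_force"].round(2),"gap",round(s["finger_gap"],2),"q",s["joint_pos"].round(2))
for a in sys.argv[1:]: print(a,"->tool mm",(1e3*M.T@(np.array(eval(a))-s["ee_pos"])).round(1))
E
python3 to.py .451,.249,.16 .451,.249,.072 .512,-.339,.16 .6026,.133,.16
```

```text
t 0.1 pos [0.1785 0.5985 0.2448] F [-0.03 -0.08  0.59] gap 1.0 q [-1.38  0.44  0.02  1.57 -0.01  1.13 -0.08]
.451,.249,.16 ->tool mm [-361.  -256.9   85.2]
.451,.249,.072 ->tool mm [-361.  -256.8  173.2]
.512,-.339,.16 ->tool mm [-587.5 -803.    86. ]
.6026,.133,.16 ->tool mm [-539.4 -324.8   85.4]
```

```bash
python3 -m creep '[[1,-36,-26,0,0]]' 2>&1 | tail -3 >/dev/null & wait; python3 to.py .451,.249,.16
```

```text
t 0.2 pos [0.2036 0.563  0.2445] F [0.39 0.46 0.2 ] gap 0.95 q [-1.33  0.39  0.03  1.64 -0.01  1.11 -0.01]
.451,.249,.16 ->tool mm [-325.  -233.2   83.1]
```

That row was in the wrong unit: I typed mm where the command takes m. The per-row cap limited it to about 43 mm in the intended direction, so no harm was done. From here I use metres and show the output.

```bash
python3 -m creep '[[1,-0.03,-0.02,0,0],[1,-0.06,-0.04,0,0],[1,-0.09,-0.06,0,0],[1,-0.12,-0.085,0,0],[1,-0.15,-0.11,0,0]]'; python3 to.py .451,.249,.16
```

```text
time: 0.7
ee_pos: [0.322, 0.4095, 0.2452]
tcp_rot: [-0.0, 0.144, 0.99, -0.0]
contact_force: [0.9, -0.1, -0.6]
finger_gap: 0.524
grip_force: 0.0
t 0.7 pos [0.322  0.4095 0.2452] F [ 0.86 -0.11 -0.56] gap 0.52 q [-1.07  0.27  0.08  1.83 -0.03  1.05  0.3 ]
.451,.249,.16 ->tool mm [-169.5 -116.9   85.3]
```

```bash
python3 -m creep '[[1,-0.03,-0.02,0,0],[1,-0.06,-0.04,0,0],[1,-0.09,-0.06,0.02,0],[1,-0.12,-0.085,0.05,0],[1,-0.15,-0.105,0.08,0]]'; python3 -m creep '[[1,0,0,0,0],[1,0,0,0,0],[1,0,0,0,0],[1,0,0,0,0],[1,0,0,0,0]]' >/dev/null; python3 to.py .451,.249,.1; python3 - <<'E'
from workcell import imaging
import cv2
print(imaging.calibration("wrist"))
cv2.imwrite("pics/w1.png",imaging.snapshot("wrist")[...,::-1])
E
```

```text
time: 1.2
ee_pos: [0.4358, 0.2659, 0.1649]
tcp_rot: [0.0, 0.144, 0.99, 0.0]
contact_force: [0.6, 1.1, -0.4]
finger_gap: 0.09
grip_force: 0.0
t 1.7 pos [0.4349 0.2687 0.1662] F [ 0.06 -0.49 -0.01] gap 0.0 q [-0.78  0.34  0.16  1.96 -0.07  0.85  0.7 ]
.451,.249,.1 ->tool mm [-21.  -14.4  66.2]
{'vfov': 69.45320501084785, 'cx': 257.16672515486016, 'cy': 195.31695391689988, 'distortion': array([-0.05542017,  0.        ,  0.        ,  0.        ,  0.        ]), 'position': array([0.37081108, 0.28766992, 0.30447209]), 'attitude': array([ 0.79507325, -0.10015114, -0.07537655,  0.59341946])}
```

View pics/w1.png

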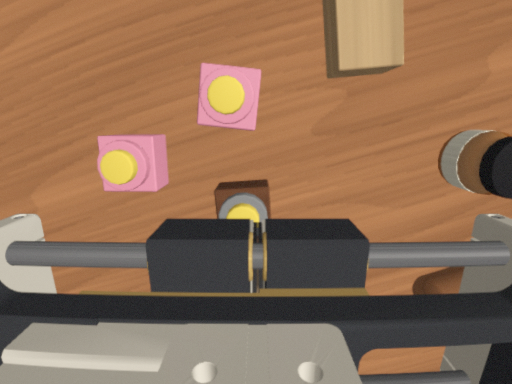

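The wrist view shows the grey-ringed yellow button at about (243,215), partly behind the shut fingers. The pink decoys are clear of it. I check its visible upper edge (243,204) while moving over it.

```bash
python3 - <<'E'
from h import *
from workcell import imaging
c=imaging.calibration("wrist")
for uv in((243,204),(226,95),(118,167)): print(uv,plane(ray(c,uv),.058).round(4))
E
python3 -m creep '[[1,-0.021,-0.014,0.02,0],[1,-0.021,-0.014,0.04,0],[1,-0.021,-0.014,0.055,0],[1,-0.021,-0.014,0.066,0],[1,-0.021,-0.014,0.066,0]]'; python3 -m creep '[[1,0,0,0,0],[1,0,0,0,0],[1,0,0,0,0]]' >/dev/null; python3 to.py .451,.249,.072
```

```text
(243, 204) [0.4358 0.2547 0.058 ]
(226, 95) [0.34   0.2693 0.058 ]
(118, 167) [0.3701 0.1561 0.058 ]
time: 2.25
ee_pos: [0.4504, 0.2481, 0.0985]
tcp_rot: [-0.001, 0.144, 0.99, -0.001]
contact_force: [0.6, -0.4, -0.3]
finger_gap: 0.007
grip_force: 0.0
t 2.55 pos [0.4516 0.2485 0.1003] F [-0.21 -0.31 -0.34] gap 0.0 q [-0.72  0.44  0.15  2.01 -0.1   0.7   0.77]
.451,.249,.072 ->tool mm [ 0.8  0.3 28.3]
```

The edge lies 16 mm from the button centre, as it should. Now descend gently and press.

```bash
python3 -m creep '[[1,0,0,0.01,0],[1,0,0,0.02,0],[1,0,0,0.025,0],[1,0,0,0.027,0],[1,0,0,0.027,0]]'; python3 -m creep '[[1,0,0,0.001,0],[1,0,0,0.002,0],[1,0,0,0.002,0],[1,0,0,0.002,0]]'
```

```text
time: 3.05
ee_pos: [0.4516, 0.2483, 0.0745]
tcp_rot: [0.0, 0.145, 0.989, 0.001]
contact_force: [-7.9, -4.8, 37.2]
finger_gap: 0.005
grip_force: 18.8
time: 3.45
ee_pos: [0.4517, 0.2484, 0.074]
tcp_rot: [0.0, 0.145, 0.989, 0.001]
contact_force: [-13.7, -7.7, 60.5]
finger_gap: 0.004
grip_force: 30.3
```

The force is 60 N at tip height of about 55 mm, so the fingers have hit a stop: either the button's end or the housing rim. I probe for the contact height to tell which.

```bash
python3 -m creep '[[1,0,0,-0.005,0],[1,0,0,-0.01,0],[1,0,0,-0.01,0],[1,0,0,-0.01,0]]'; for i in 1; do python3 -m creep '[[1,0,0,0.001,0],[1,0,0,0.001,0]]'|grep -E 'pos|force'; python3 -m creep '[[1,0,0,0.001,0],[1,0,0,0.001,0]]'|grep -E 'pos|force';python3 -m creep '[[1,0,0,0.001,0],[1,0,0,0.001,0]]'|grep -E 'pos|force';python3 -m creep '[[1,0,0,0.001,0],[1,0,0,0.001,0]]'|grep -E 'pos|force';python3 -m creep '[[1,0,0,0.001,0],[1,0,0,0.001,0]]'|grep -E 'pos|force';python3 -m creep '[[1,0,0,0.001,0],[1,0,0,0.001,0]]'|grep -E 'pos|force';python3 -m creep '[[1,0,0,0.001,0],[1,0,0,0.001,0]]'|grep -E 'pos|force'; done
```

```text
time: 3.85
ee_pos: [0.4514, 0.2482, 0.0802]
tcp_rot: [0.0, 0.144, 0.99, 0.0]
contact_force: [1.2, 0.3, 2.0]
finger_gap: 0.003
grip_force: 0.9
ee_pos: [0.4514, 0.2482, 0.0791]
contact_force: [1.5, 0.4, 2.6]
grip_force: 1.2
ee_pos: [0.4513, 0.2482, 0.0784]
contact_force: [1.4, 1.6, 2.6]
grip_force: 1.5
ee_pos: [0.4514, 0.2482, 0.0775]
contact_force: [1.0, 0.7, 3.7]
grip_force: 1.7
ee_pos: [0.4514, 0.2482, 0.0765]
contact_force: [1.5, 0.7, 3.8]
grip_force: 2.0
ee_pos: [0.4514, 0.2482, 0.0755]
contact_force: [1.2, 1.3, 4.9]
grip_force: 2.3
ee_pos: [0.4514, 0.2482, 0.075]
contact_force: [-0.5, 0.1, 11.5]
grip_force: 5.5
ee_pos: [0.4514, 0.2482, 0.0748]
contact_force: [-3.1, -1.3, 22.6]
grip_force: 11.3
```

The force rises linearly to 4.9 N over about 6 mm and then meets a hard stop, which is the full button stroke. Rise and travel to the orange gouge.

```bash
python3 -m creep '[[1,0,0,-0.01,0],[1,0,0,-0.03,0],[1,0,0,-0.06,0],[1,0,0,-0.09,0],[1,0,0,-0.12,0]]' ; python3 -m creep '[[1,0,0,0,0],[1,0,0,0,0]]' >/dev/null; python3 to.py .512,-.339,.2 .512,-.339,.085
```

```text
time: 5.75
ee_pos: [0.4502, 0.2474, 0.194]
tcp_rot: [-0.001, 0.144, 0.99, -0.001]
contact_force: [0.9, 1.0, 0.3]
finger_gap: 0.004
grip_force: 0.0
t 5.95 pos [0.4508 0.2479 0.1935] F [-0.55  0.28 -0.41] gap 0.01 q [-0.75  0.31  0.18  1.92 -0.07  0.92  0.75]
.512,-.339,.2 ->tool mm [-226.4 -544.9   -6.5]
.512,-.339,.085 ->tool mm [-226.4 -544.9  108.5]
```

```bash
python3 -m creep '[[1,-0.015,-0.035,0,0],[1,-0.03,-0.07,0,0],[1,-0.045,-0.11,0,0],[1,-0.06,-0.15,0,0],[1,-0.075,-0.18,0,0]]' |grep pos; python3 -m creep '[[1,-0.015,-0.035,0,0],[1,-0.03,-0.07,0,0],[1,-0.045,-0.11,0,0],[1,-0.06,-0.15,0,0],[1,-0.075,-0.18,0,0]]'|grep pos;  python3 -m creep '[[1,-0.015,-0.035,0,0],[1,-0.03,-0.07,0,0],[1,-0.045,-0.11,0,0],[1,-0.06,-0.15,0,0],[1,-0.076,-0.184,0,0]]'|grep pos; python3 -m creep '[[1,0,0,0,0],[1,0,0,0,0],[1,0,0,0,0]]' >/dev/null; python3 to.py .512,-.339,.13 .512,-.339,.075; python3 - <<'E'
from workcell import imaging
import cv2
for n in("scene","wrist"): cv2.imwrite(f"pics/{n}2.png",imaging.snapshot(n)[...,::-1])
E
```

```text
ee_pos: [0.4699, 0.0513, 0.192]
ee_pos: [0.4903, -0.1423, 0.192]
ee_pos: [0.5106, -0.3396, 0.1916]
t 7.75 pos [ 0.5119 -0.3361  0.1922] F [0.26 0.06 0.32] gap 0.01 q [ 0.23  0.48  0.39  1.69 -0.21  1.02  1.97]
.512,-.339,.13 ->tool mm [-1.1 -2.8 62.2]
.512,-.339,.075 ->tool mm [ -1.2  -2.9 117.2]
```

View pics/wrist2.png

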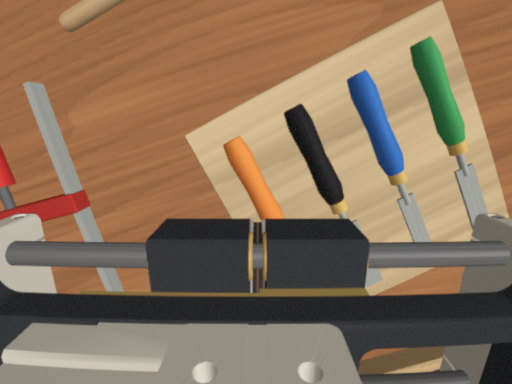

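View pics/scene2.png

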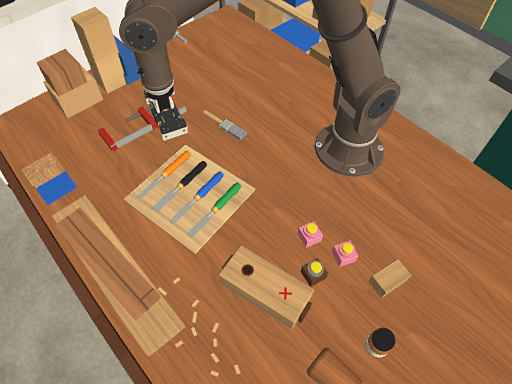

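The wrist view shows the orange handle running from (234,143) towards the fingers; the scene view shows nothing disturbed and the arm over the orange gouge. I check the handle end against the middle, then descend to TCP z = 0.075, which puts the tips 2 cm above the handle.

```bash
python3 - <<'E'
from h import *
from workcell import imaging
p=plane(ray(imaging.calibration("wrist"),(234,143)),.022); d=p[:2]-[.512,-.339]
print(p.round(4),np.hypot(*d).round(4),(d/np.hypot(*d)).round(2))
E
python3 -m creep '[[1,-0.001,-0.003,0.03,0],[1,-0.001,-0.003,0.06,0],[1,-0.001,-0.003,0.09,0],[1,-0.001,-0.003,0.107,0],[1,-0.001,-0.003,0.117,0]]'; python3 -m creep '[[1,0,0,0,0],[1,0,0,0,0],[1,0,0,0,0],[1,0,0,0,0],[1,0,0,0,0]]'; python3 to.py .512,-.339,.075
```

```text
[ 0.46   -0.3469  0.022 ] 0.0526 [-0.99 -0.15]
time: 8.35
ee_pos: [0.512, -0.3392, 0.0749]
tcp_rot: [-0.001, 0.144, 0.99, 0.001]
contact_force: [-0.7, -0.0, 0.5]
finger_gap: 0.004
grip_force: 0.0
time: 8.85
ee_pos: [0.5127, -0.3411, 0.0772]
tcp_rot: [0.001, 0.144, 0.99, -0.0]
contact_force: [-0.8, -0.5, -0.3]
finger_gap: 0.004
grip_force: 0.0
t 8.85 pos [ 0.5127 -0.3411  0.0772] F [-0.79 -0.53 -0.31] gap 0.0 q [ 0.27  0.61  0.34  1.79 -0.27  0.78  2.03]
.512,-.339,.075 ->tool mm [1.3 1.8 2.2]
```

```bash
for i in 1; do python3 -m creep '[[1,0,0,0,0],[1,0,0,0,0],[1,0,0,0,0],[1,0,0,0,0],[1,0,0,0,0]]' |grep pos; python3 -m creep '[[1,0,0,0,0],[1,0,0,0,0],[1,0,0,0,0],[1,0,0,0,0],[1,0,0,0,0]]' |grep pos; python3 -m creep '[[1,0,0,0,0],[1,0,0,0,0],[1,0,0,0,0],[1,0,0,0,0],[1,0,0,0,0]]'|grep pos; python3 -m creep '[[1,0,0,0,0],[1,0,0,0,0],[1,0,0,0,0],[1,0,0,0,0],[1,0,0,0,0]]'|grep pos; done
python3 -m creep '[[1,0,0,-0.03,0],[1,0,0,-0.06,0],[1,0,0,-0.09,0],[1,0,0,-0.115,0],[1,0,0,-0.125,0]]'|grep pos; python3 -m creep '[[1,0,0,0,0],[1,0,0,0,0]]' >/dev/null; python3 to.py .6026,.133,.2
```

```text
ee_pos: [0.5124, -0.3409, 0.0764]
ee_pos: [0.5124, -0.341, 0.0765]
ee_pos: [0.5125, -0.3409, 0.0765]
ee_pos: [0.5124, -0.3409, 0.0765]
ee_pos: [0.5133, -0.3417, 0.2042]
t 11.55 pos [ 0.512  -0.3405  0.2004] F [-0.12 -0.36  0.25] gap 0.01 q [ 0.23  0.47  0.39  1.68 -0.2   1.03  1.97]
.6026,.133,.2 ->tool mm [ 48.5 479.7   0.7]
```

```bash
python3 -m creep '[[1,0.003,0.03,0,0],[1,0.007,0.07,0,0],[1,0.011,0.11,0,0],[1,0.015,0.15,0,0],[1,0.018,0.18,0,0]]' |grep pos; python3 -m creep '[[1,0.003,0.03,0,0],[1,0.007,0.07,0,0],[1,0.011,0.11,0,0],[1,0.015,0.15,0,0],[1,0.018,0.18,0,0]]'|grep pos; python3 -m creep '[[1,0.003,0.03,0,0],[1,0.006,0.06,0,0],[1,0.01,0.09,0,0],[1,0.012,0.11,0,0],[1,0.012,0.12,0,0]]'|grep pos; python3 -m creep '[[1,0,0,0,0],[1,0,0,0,0],[1,0,0,0,0]]' >/dev/null; python3 to.py .6026,.133,.11; python3 - <<'E'
from workcell import imaging
import cv2
cv2.imwrite("pics/wrist3.png",imaging.snapshot("wrist")[...,::-1])
E
```

```text
ee_pos: [0.5462, -0.16, 0.1997]
ee_pos: [0.5801, 0.0175, 0.1997]
ee_pos: [0.603, 0.1349, 0.2001]
t 13.35 pos [0.6036 0.1306 0.2016] F [0.78 0.18 0.11] gap 0.0 q [-0.51  0.47  0.31  1.67 -0.16  1.03  1.12]
.6026,.133,.11 ->tool mm [ 1.7  2.  91.6]
```

View pics/wrist3.png

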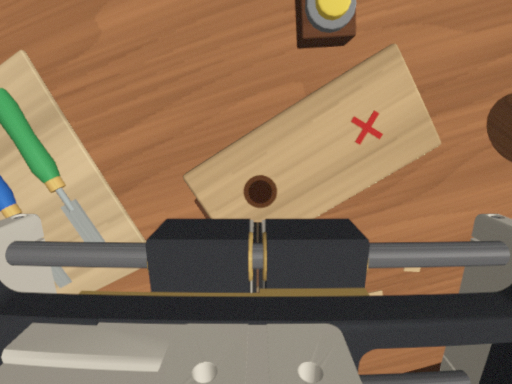

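The wrist view shows the knot at (260,191) and the cross well away at (367,127). I check the knot position, then descend.

```bash
python3 - <<'E'
from h import *
from workcell import imaging
print(plane(ray(imaging.calibration("wrist"),(260,191)),.07).round(4))
E
python3 -m creep '[[1,0.001,0.002,0.03,0],[1,0.001,0.002,0.055,0],[1,0.001,0.002,0.075,0],[1,0.001,0.002,0.085,0],[1,0.001,0.002,0.09,0]]'; python3 -m creep '[[1,0,0,0,0],[1,0,0,0,0],[1,0,0,0,0],[1,0,0,0,0],[1,0,0,0,0]]'|grep pos; python3 to.py .6026,.133,.11
```

```text
[0.6026 0.1341 0.07  ]
time: 13.9
ee_pos: [0.603, 0.1341, 0.1109]
tcp_rot: [-0.0, 0.145, 0.989, -0.0]
contact_force: [-0.1, -0.2, -0.2]
finger_gap: 0.005
grip_force: 0.0
ee_pos: [0.6034, 0.135, 0.112]
t 14.4 pos [0.6034 0.135  0.112 ] F [-0.02  0.46  1.19] gap 0.0 q [-0.49  0.56  0.28  1.75 -0.2   0.85  1.15]
.6026,.133,.11 ->tool mm [ 0.2 -2.2  2. ]
```

```bash
python3 -m creep '[[1,0,0,0,0],[1,0,0,0,0],[1,0,0,0,0],[1,0,0,0,0],[1,0,0,0,0]]' |grep pos; python3 -m creep '[[1,0,0,0,0],[1,0,0,0,0],[1,0,0,0,0],[1,0,0,0,0],[1,0,0,0,0]]' |grep pos; python3 -m creep '[[1,0,0,0,0],[1,0,0,0,0],[1,0,0,0,0],[1,0,0,0,0],[1,0,0,0,0]]'|grep pos; python3 -m creep '[[1,0,0,0,0],[1,0,0,0,0],[1,0,0,0,0],[1,0,0,0,0],[1,0,0,0,0]]'
python3 -c "from workcell import order; print(order.job_done())"
```

```text
ee_pos: [0.6032, 0.135, 0.1115]
ee_pos: [0.6032, 0.1349, 0.1115]
ee_pos: [0.6033, 0.1349, 0.1116]
time: 16.4
ee_pos: [0.6032, 0.135, 0.1115]
tcp_rot: [0.0, 0.144, 0.99, 0.0]
contact_force: [-0.3, -0.4, 0.3]
finger_gap: 0.005
grip_force: 0.0
the job is handed in; nothing more can be done
None
```

I pressed the yellow button fully down and released it, pointed at the orange gouge's handle and then at the knot for over 2 s each, and handed the job in still pointing at the knot, touching nothing but the button as far as the force readings show; the judge's verdict was not shown.

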